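# Slide the storage box home in the bench rack

## Robot

A 6-joint arm with a two-finger parallel gripper is mounted at the origin on the work surface. World frame = base frame: x ahead of the robot, y to its left, z up, the work surface at z = 0. Lengths are in m, angles in rad, forces in N, time in s.
With the tool pointing down it reaches from about 0.25 to 0.775 m from the base axis. Payload 4 kg.
Tool frame: the origin (TCP) lies on the centre line of the jaws, within the pads' length; the fingertips stand 8 mm ahead of it and the grasp point (between the pads) lies 11 mm behind it; z points along the fingers, y is the direction in which the jaws open and shut (so a half turn about z gives the same grasp; the last joint's range is limited). The gripper opens to 94 mm and grips with 3 to 60 N. Pads are 16 mm wide; open, the fingers measure 119 mm over their backs; the gripper's body (75 mm by 177 mm) begins 78 mm behind the grasp point.
Start: joints at [-1.343, 0.087, 1.371, -0, 1.684, -0.103], TCP at [0.179, -0.52, 0.214] pointing down, gripper open.
Joint ranges: [-3.1, 3.1], [-0.76, 2.03], [0.27, 2.55], [-1.08, 4.22], [0.17, 2.65], [-2.57, 2.57]. Speed limits (rad/s): [2.79, 2.79, 3.14, 3.14, 3.14, 3.14].

## Interface

Orientations are given as [roll, pitch, yaw] about the fixed x, y, z axes, in that order (R = Rz(yaw) Ry(pitch) Rx(roll)).
In Python, from bench import * gives the robot as it stands.
- The arm moves only by the tool step_arm, never from a script. Its argument "steps" is a list of rows, each an object of numbers: "jaw": the opening, from 0 (shut) to 1 (fully open); "tx", "ty", "tz": the shift along the tool's x, y, z in m; "ax", "ay", "az": the turn, a rotation vector about the tool's x, y, z in rad. In form: [{"jaw": .., "tx": .., "ty": .., "tz": .., "ax": .., "ay": .., "az": ..}, ...]. A call has 1 to 8 rows; each row is the pose to reach, as a shift and turn from the pose measured when the call began, along the tool's axes at that moment; what a row does not reach only later rows make up. A row lasts 1/10 s, in which the tool goes at most 50 mm and 8.59 degrees, less where a joint would pass 70% of its speed; a pose out of reach is approached as far as the arm can. A call with a gripper value outside its range is refused whole. The fingers move at their own pace and stop on an object; the grip force is fixed at half the most. Time passes only in rows, so rows that repeat a pose let the fingers close. It gives the time, the measured TCP pose, the force and the opening at its end, in the units of the state.
- get_obs(): the state, without advancing time (a new reading comes with each control period).
- snapshot(name): name is "side" or "top"; returns (picture, depth): 420x560x3 uint8, red, green, blue; 420x560 float32, m along the optical axis (not along the pixel's ray), 0 where there is no reading.
- camera_model(name): a dict with "intrinsics" (3x3 intrinsics, pixels), "origin" and "orientation" of the camera in the world. Camera axes: x right, y down, z forward; pixel columns grow to the right and rows downward; lengths in m; the calibration is good to about 2 mm. A picture is of the moment at which its call begins. camera_model takes no time and is no camera call.
- close_job(): hands the job in, once; it reports no verdict.
Trained networks look in the newest picture that a camera, given by its name, has taken for a name from the list of things; names that differ only in an ending like _2 or _b are one class to them, and where a whole thing is asked for, a point or a joint stands for the part that bears it (a point fixed in the world has none). Each returns a list of dicts, best first, with "confidence" (0 to 1); they miss things now and then, are a little off and sometimes report something else, mostly with a low value. They report only what shows in the picture. A call takes as long as a camera call. They do not tell look-alikes from the thing itself.
- silhouettes(camera, query): "pixels" (420x560 bool, what is visible of it) and "rect" ([left, top, right, bottom] in pixels, round what is visible of it).
The state is a dict: "time": time; "joint_positions": joint angles; "qvel": joint speeds; "joint_torque": joint torques, N m; "tool_pos": TCP position; "ee_rot": TCP orientation; "wrist_force": force on the tool from outside, world axes, zero at the start; "wrist_torque": the same for the moment, N m; "width": finger opening in m.
Only numpy, scipy, OpenCV 4.12 (cv2) and the standard library are available. Lean on these libraries where they do the work, as an engineer would, in place of code of your own. Each camera call takes 0.05 s, during which the arm holds its last target. There are 200 camera calls.

## Task

The lidded storage box on the rack's loading deck is full of fresh specimens: square it up and push it with your fingers straight down the empty lane until it rests against the back stop. It stays flat on the deck, never gripped, lifted or tipped, and neither it nor your hand may touch the guide rails on either side. Leave the box already stored, the two dishes and the marker where they are.

Things in the scene. Friction and masses are not known exactly. Their poses are not given: they have to be found in the camera images.
- rack: Fixed grey plate, 374 x 350 x 4 mm, bearing three low aluminium guide rails that make two parallel lanes, closed by one back stop. Origin on the bench below the middle of the empty lane's mouth; x runs down the lanes to the stop, y left, z up. Plate: x -224 to +150 mm (bare loading deck at x below 0), y -255 to +95, top at z = 4. The second lane (y -235 to -85) holds stored_box.
- lane_mouth (a point): Middle of the empty lane's open mouth, on the plate top (rack x 0, y 0). The lane is 150 mm wide between its rails (rack y -75 to +75 mm).
- lane_end (a point): Middle of the empty lane's closed end, on the plate top, at the stop's front face (rack x 150 mm, y 0).
- rail_outer: Fixed guide rail on the +y side of the empty lane, 150 mm long, 10 mm thick, rising 22 mm above the plate, parallel to rack x. Origin at its mouth end, on its centre line, on the plate top (rack x 0, y +80 mm).
- rail_middle: The same rail on the -y side of the empty lane, between the two lanes. Origin at its mouth end, on its centre line, on the plate top (rack x 0, y -80 mm).
- stop: Fixed upright back stop across the far end of both lanes, rising 34 mm above the plate. Origin on the plate top in the plane of its front face, midway between the two lanes (rack x 150, y -80 mm).
- box: The box to push: white lid over grey base, 133 x 133 mm, 52 mm high, flat upright sides, 0.25 to 0.48 kg, loose on the deck ahead of the empty lane, skewed and off to one side. Origin at the centre of its underside, x and y square to its sides, x down the lane within 0.2 rad. Slides with 1 to 4 N of friction and stays where left. Fully home its origin is at rack x = 83.5 mm.
- stored_box: Identical box already seated in the other lane, loose, to be left alone. Origin at the centre of its underside.
- large_dish: Shut clear culture dish, 90 mm across, 15 mm high, paper label on top; loose on the bench. Origin at the centre of its underside.
- small_dish: Shut clear culture dish, 60 mm across, 15 mm high, paper label on top; loose on the bench. Origin at the centre of its underside.
- marker: Marker pen, 136 mm long, 12 mm thick, grey barrel and black cap, lying on the bench along its own x. Origin under its middle.
Things that resemble listed ones, but are neither listed nor needed, are in the scene too. Leave any yellow look-alike of the box alone.

How it is judged:
By the outcome, as a careful person would: the job done as asked, in the order asked, and still so for the second after the job is handed in, with the robot touching nothing.
It also fails if it takes over 67 s, if anything falls off the work surface, if the arm or the gripper's body presses on something with over 40 N, if the wrist force passes 120 N, or if a joint passes its speed limit or range.

## Working session

There is one attempt and no reset: what is moved stays moved. The work goes in short steps, Python scripts to look and compute and a tool call to move; the robot and the scene stay as the last step left them, time stands still between calls to the robot, and variables do not carry over. Pictures are saved under pics/ and viewed, about 8 in all and at most 12, crops included, and the job is handed in when it is done.

Besides the shell and the picture viewer there is one more tool, called after ">>>" in YAML: its name, and indented under it one key for each argument. step_arm: Moves the arm, as the interface text tells. Its arguments: {"type":"object","properties":{"steps":{"type":"array"}},"required":["steps"]}

```bash
mkdir -p pics; cat > h.py <<'E'
from bench import *
import numpy as np, cv2
from scipy.spatial.transform import Rotation as R
def cloud(name,d):
    m=camera_model(name);K=np.array(m["intrinsics"]);o=np.array(m["orientation"],float)
    Rm=o if o.shape==(3,3) else (R.from_euler('xyz',o).as_matrix() if o.size==3 else R.from_quat(o).as_matrix())
    v,u=np.indices(d.shape);P=np.stack([(u-K[0,2])/K[0,0]*d,(v-K[1,2])/K[1,1]*d,d],-1)
    return P@Rm.T+np.array(m["origin"])
E
python3 - <<'E'
from h import *
for n in ("top","side"):
    im,d=snapshot(n);cv2.imwrite(f"pics/{n}0.png",im[:,:,::-1]);np.savez(f"{n}0.npz",im=im,d=d)
    m=camera_model(n);print(n,m)
    for q in ("box","rack","rail_outer","stop"):
        for s in silhouettes(n,q): print(q,round(s["confidence"],2),s["rect"],s["pixels"].sum())
print(get_obs())
E
```

```text
top {'intrinsics': array([[410.1642542 ,   0.        , 279.20449726],
       [  0.        , 410.1642542 , 208.47947121],
       [  0.        ,   0.        ,   1.        ]]), 'origin': array([0.45098251, 0.02316732, 1.17060587]), 'orientation': array([-3.07262276e+00,  1.46718386e-03, -1.56675192e+00])}
box 0.95 [391.2, 159.4, 450.8, 210.6] 2597
box 0.89 [298.5, 164.4, 355.3, 220.1] 2471
box 0.62 [396.2, 250.6, 471.4, 317.5] 2727
box 0.59 [106.4, 160.5, 179.9, 229.1] 2584
box 0.57 [158.6, 228.9, 226.8, 295.4] 2525
rack 0.8 [220.0, 99.3, 364.5, 228.8] 11665
rail_outer 0.58 [223.4, 211.0, 279.0, 214.8] 168
stop 0.96 [219.3, 100.4, 232.3, 216.2] 689
stop 0.35 [220.6, 100.3, 360.9, 224.3] 11490
side {'intrinsics': array([[528.64078866,   0.        , 287.22807254],
       [  0.        , 528.64078866, 212.9111176 ],
       [  0.        ,   0.        ,   1.        ]]), 'origin': array([0.28715899, 0.99357869, 0.93233239]), 'orientation': array([-2.30133581,  0.00489069, -2.89171369])}
box 0.98 [284.4, 262.1, 372.6, 340.2] 4223
box 0.97 [179.6, 293.0, 271.9, 382.3] 4836
box 0.81 [360.0, 119.3
[... 173 characters left out ...]
 229.6, 280.0, 265.9] 1260
{'time': 0.5, 'joint_positions': array([-1.34309972e+00,  8.72308221e-02,  1.37071680e+00,  1.41890647e-05,
        1.68360021e+00, -1.03101227e-01]), 'qvel': array([-0.00056788, -0.00186887, -0.00098568, -0.00049911,  0.00083847,
        0.00028457]), 'joint_torque': array([-2.24855969e-03, -3.39627564e+01, -3.02266073e+01,  7.15832482e-02,
        2.44050147e-02, -1.90913397e-05]), 'tool_pos': array([ 0.1786414 , -0.52019434,  0.21348048]), 'ee_rot': array([ 3.14154662e+00, -9.41124737e-06,  3.30799435e-01]), 'wrist_force': array([-0.06720113,  0.3085995 , -0.07505591]), 'wrist_torque': array([-0.02166928,  0.04051121, -0.00280732]), 'width': 0.09405463041417363}
```

View pics/top0.png

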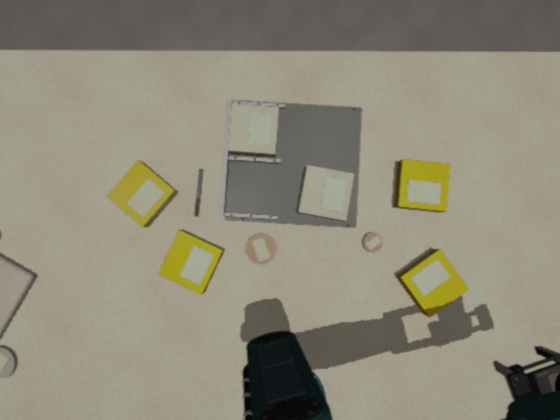

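View pics/side0.png

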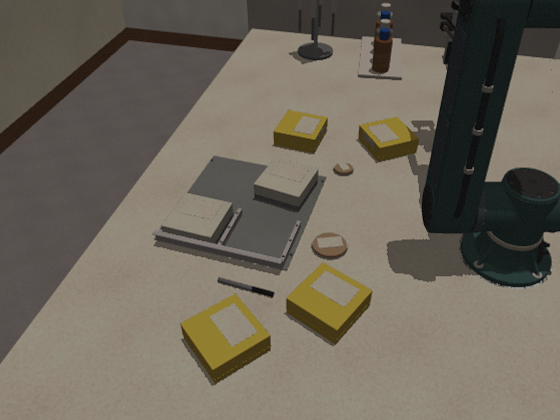

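Candidates in the top picture: white box on the deck (327,192), stored white box in the far lane (254,128), and yellow look-alikes at (142,194), (191,262), (424,186) and (433,281). I choose the white one at (327,192), the only white box on bare deck; next I measure it and check it in a crop.

```bash
cat >> h.py <<'E'
def rect(P):
    (c,s,a)=cv2.minAreaRect((P[:,:2]*1000).astype(np.float32)); return np.round(c,1),np.round(s,1),round(a,2)
def measure(n,im,d):
    P=cloud(n,d); out={}
    for s in silhouettes(n,"box"):
        l,t,r,b=s["rect"]; Q=P[s["pixels"]&(d>0)]; im_=im[s["pixels"]].mean(0)
        if im_[2]<100: continue
        T=Q[(Q[:,2]>.048)&(Q[:,2]<.066)]
        print(n,"white box",np.round(s["rect"]),"conf",round(s["confidence"],2),"z",np.round(np.median(T[:,2]),4),"rect",*rect(T),len(T))
    return P
E
python3 - <<'E'
from h import *
for n in ("top","side"):
    im,d=snapshot(n);P=measure(n,im,d)
    for q in ("stop","rail_outer","rail_middle","rack"):
        for s in silhouettes(n,q)[:2]:
            Q=P[s["pixels"]&(d>0)]
            lo,hi={"stop":(.03,.045),"rack":(-.002,.010)}.get(q,(.018,.032))
            T=Q[(Q[:,2]>lo)&(Q[:,2]<hi)]
            if len(T)>10: print(n,q,round(s["confidence"],2),"z",np.round(np.median(T[:,2]),4),"rect",*rect(T),len(T))
    if n=="top":
        a=cv2.resize(im[90:240,205:375,::-1],None,fx=4.5,fy=4,interpolation=cv2.INTER_CUBIC);cv2.imwrite("pics/crop.png",a)
E
```

```text
top white box [296. 166. 356. 220.] conf 0.85 z 0.0565 rect [ 572.6 -103.6] [133.  132.9] 79.37 2345
top white box [219.  99. 361. 226.] conf 0.58 z 0.0558 rect [660.9  -3.3] [446. 181.] 49.12 150
top stop 0.93 z 0.0384 rect [674.1 176.7] [ 18. 328.] 86.6 619
top rail_outer 0.53 z 0.0266 rect [510.1 104. ] [146.2  10. ] 86.76 191
top rail_outer 0.34 z 0.026 rect [557.9 -71.6] [175.  57.] 31.75 15
top rail_middle 0.55 z 0.0261 rect [669.4  94.2] [147.5  10.8] 86.59 204
top rack 0.89 z 0.0044 rect [664.   -6.5] [397.2 354.8] 86.51 10217
top rack 0.38 z 0.0066 rect [693.6  88.2] [ 36.5 131.5] 19.51 15
side stop 0.6 z 0.0371 rect [676.2 179.5] [ 22.5 331.5] 86.66 671
side rail_outer 0.7 z 0.0247 rect [510.7 105.4] [138.4  10.9] 86.77 181
side rail_middle 0.73 z 0.025 rect [669.6  94.2] [134.2  12.6] 86.06 179
side rack 0.9 z 0.0033 rect [668.2 -18.5] [394.4 361.1] 86.75 6354
side rack 0.62 z 0.007 rect [682.1 157.6] [ 41.  341.1] 86.72 206
```

View pics/crop.png

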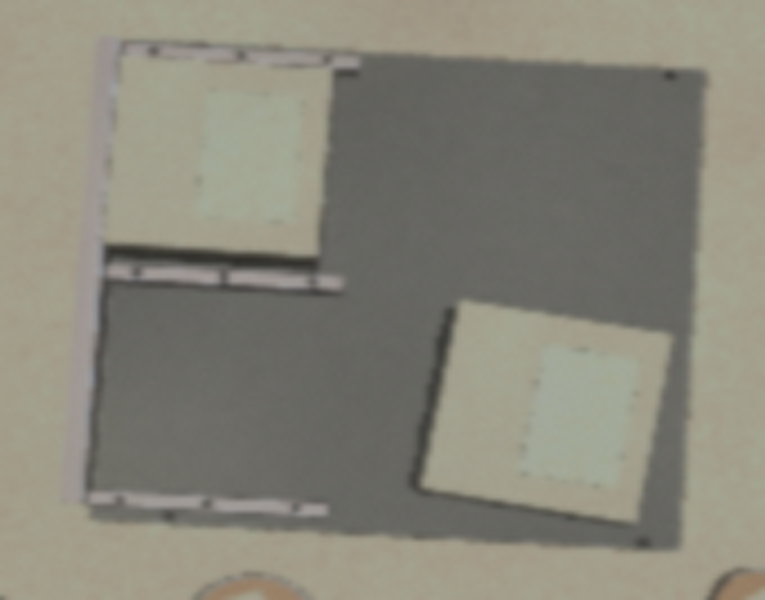

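The crop shows the target: a plain white-lidded box on the bare deck, centred at crop (545,412), skewed about 7°. The empty lane lies to its left, with rails at crop rows 285 and 510. In rack coordinates the box is at about (-128, +5), yaw -7.2°. The rack yaw is 86.6° and its origin is at (585.3, 24.2) mm; the rails and stop agree within 2 mm.

Plan:
1. Push with two open fingers on the +y side, which squares the box and centres it.
2. Push with two fingers from behind.

The fingertips stay above the rail tops throughout.

```bash
cat >> h.py <<'E'
TH=np.radians(86.6);O=np.array([.5853,.0242]);E=np.array([[np.cos(TH),-np.sin(TH)],[np.sin(TH),np.cos(TH)]])
def torack(p): return E.T@(np.array(p[:2])-O)
def goto(rx,ry,z,yaw):   # rack x,y (m), z, yaw rel. rack -> shift/turn in tool axes
    o=get_obs();R0=R.from_euler('xyz',o["ee_rot"]);w=np.r_[O+E@[rx,ry],z]
    t=R0.inv().apply(w-o["tool_pos"]);a=(R0.inv()*R.from_euler('xyz',[np.pi,0,TH+yaw])).as_rotvec()
    print("t",np.round(t,4),"a",np.round(a,4),"rack",np.round(torack(o["tool_pos"])*1000,1),"z",round(o["tool_pos"][2],4),"time",o["time"])
E
python3 -c "
from h import *
goto(-.128,.115,.2,-np.pi/2)"
```

```text
t [ 0.4064 -0.3081  0.0135] a [ 1.000e-04 -0.000e+00  3.902e-01] rack [-567.6  373.6] z 0.2135 time 1.1
```

>>> step_arm:
  steps:
    - {"jaw":1,"tx":0.406,"ty":-0.308,"tz":0.0135,"ax":0,"ay":0,"az":0.39}
    - {"jaw":1,"tx":0.406,"ty":-0.308,"tz":0.0135,"ax":0,"ay":0,"az":0.39}
    - {"jaw":1,"tx":0.406,"ty":-0.308,"tz":0.0135,"ax":0,"ay":0,"az":0.39}
    - {"jaw":1,"tx":0.406,"ty":-0.308,"tz":0.0135,"ax":0,"ay":0,"az":0.39}
    - {"jaw":1,"tx":0.406,"ty":-0.308,"tz":0.0135,"ax":0,"ay":0,"az":0.39}
    - {"jaw":1,"tx":0.406,"ty":-0.308,"tz":0.0135,"ax":0,"ay":0,"az":0.39}
    - {"jaw":1,"tx":0.406,"ty":-0.308,"tz":0.0135,"ax":0,"ay":0,"az":0.39}
    - {"jaw":1,"tx":0.406,"ty":-0.308,"tz":0.0135,"ax":0,"ay":0,"az":0.39}

```text
time: 1.9
tool_pos: [0.401, -0.1882, 0.2033]
ee_rot: [3.141, -0.001, -0.059]
wrist_force: [1.1, -0.7, 0.3]
width: 0.0941
```

```bash
python3 -c "
from h import *
goto(-.128,.115,.2,-np.pi/2)"
```

```text
t [ 0.0564 -0.0949  0.0033] a [ 0.0007 -0.0011 -0.0001] rack [-222.9  171.4] z 0.2033 time 1.9
```

>>> step_arm:
  steps:
    - {"jaw":1,"tx":0.056,"ty":-0.095,"tz":0.003,"ax":0,"ay":0,"az":0}
    - {"jaw":1,"tx":0.056,"ty":-0.095,"tz":0.003,"ax":0,"ay":0,"az":0}
    - {"jaw":1,"tx":0.056,"ty":-0.095,"tz":0.003,"ax":0,"ay":0,"az":0}
    - {"jaw":1,"tx":0.056,"ty":-0.095,"tz":0.053,"ax":0,"ay":0,"az":0}
    - {"jaw":1,"tx":0.056,"ty":-0.095,"tz":0.103,"ax":0,"ay":0,"az":0}
    - {"jaw":1,"tx":0.056,"ty":-0.095,"tz":0.143,"ax":0,"ay":0,"az":0}
    - {"jaw":1,"tx":0.056,"ty":-0.095,"tz":0.163,"ax":0,"ay":0,"az":0}
    - {"jaw":1,"tx":0.056,"ty":-0.095,"tz":0.163,"ax":0,"ay":0,"az":0}

```text
time: 2.7
tool_pos: [0.4594, -0.0965, 0.0365]
ee_rot: [-3.141, 0.007, -0.06]
wrist_force: [0.3, -1.2, -0.2]
width: 0.094
```

```bash
python3 -c "
from h import *
goto(-.128,.115,.04,-np.pi/2);goto(-.128,.0755,.04,-np.pi/2)"
```

```text
t [ 0.0035  0.     -0.0036] a [-0.0011  0.0073 -0.0009] rack [-128.   118.6] z 0.0365 time 2.7
t [ 0.043  -0.     -0.0039] a [-0.0011  0.0073 -0.0009] rack [-128.   118.6] z 0.0365 time 2.7
```

>>> step_arm:
  steps:
    - {"jaw":1,"tx":0.004,"ty":0,"tz":-0.004,"ax":0,"ay":0.007,"az":-0.001}
    - {"jaw":1,"tx":0.009,"ty":0,"tz":-0.004,"ax":0,"ay":0.007,"az":-0.001}
    - {"jaw":1,"tx":0.014,"ty":0,"tz":-0.004,"ax":0,"ay":0.007,"az":-0.001}
    - {"jaw":1,"tx":0.018,"ty":0,"tz":-0.004,"ax":0,"ay":0.007,"az":-0.001}
    - {"jaw":1,"tx":0.022,"ty":0,"tz":-0.004,"ax":0,"ay":0.007,"az":-0.001}
    - {"jaw":1,"tx":0.026,"ty":0,"tz":-0.004,"ax":0,"ay":0.007,"az":-0.001}
    - {"jaw":1,"tx":0.03,"ty":0,"tz":-0.004,"ax":0,"ay":0.007,"az":-0.001}
    - {"jaw":1,"tx":0.033,"ty":0,"tz":-0.004,"ax":0,"ay":0.007,"az":-0.001}

```text
time: 3.5
tool_pos: [0.4918, -0.0988, 0.0402]
ee_rot: [-3.141, 0.002, -0.059]
wrist_force: [-3.7, -1.1, 2.9]
width: 0.0937
```

```bash
python3 -c "
from h import *
goto(-.128,.0745,.04,-np.pi/2);print(get_obs()['wrist_force'])"
```

```text
t [ 0.0115 -0.0003  0.0002] a [-0.0002  0.0025 -0.    ] rack [-128.3   86. ] z 0.0402 time 3.5
[-3.7233901  -1.09769044  2.87588535]
```

>>> step_arm:
  steps:
    - {"jaw":1,"tx":0.003,"ty":0,"tz":0,"ax":0,"ay":0.0025,"az":0}
    - {"jaw":1,"tx":0.005,"ty":0,"tz":0,"ax":0,"ay":0.0025,"az":0}
    - {"jaw":1,"tx":0.007,"ty":0,"tz":0,"ax":0,"ay":0.0025,"az":0}
    - {"jaw":1,"tx":0.009,"ty":0,"tz":0,"ax":0,"ay":0.0025,"az":0}
    - {"jaw":1,"tx":0.01,"ty":0,"tz":0,"ax":0,"ay":0.0025,"az":0}
    - {"jaw":1,"tx":0.0115,"ty":0,"tz":0,"ax":0,"ay":0.0025,"az":0}
    - {"jaw":1,"tx":0.0115,"ty":0,"tz":0,"ax":0,"ay":0.0025,"az":0}

```text
time: 4.2
tool_pos: [0.5036, -0.0994, 0.0401]
ee_rot: [-3.141, -0.0, -0.059]
wrist_force: [-1.4, -1.0, 0.6]
width: 0.0938
```

```bash
python3 - <<'E'
from h import *
goto(-.128,.0745,.04,-np.pi/2);print(get_obs()['wrist_force'])
im,d=snapshot("side");measure("side",im,d);cv2.imwrite("pics/side1.png",im[:,:,::-1])
im,d=snapshot("top");measure("top",im,d)
E
```

```text
t [-0.0003 -0.0003  0.0001] a [-0.0004 -0.0005  0.    ] rack [-128.3   74.2] z 0.0401 time 4.2
[-1.40668106 -1.01292101  0.58437194]
top white box [302. 164. 356. 200.] conf 0.57 z 0.0565 rect [ 597.4 -101.1] [132.7 101.9] 83.66 1192
```

>>> step_arm:
  steps:
    - {"jaw":1,"tx":-0.02,"ty":0,"tz":0,"ax":0,"ay":0,"az":0}
    - {"jaw":1,"tx":-0.05,"ty":0,"tz":0,"ax":0,"ay":0,"az":0}
    - {"jaw":1,"tx":-0.05,"ty":0,"tz":-0.04,"ax":0,"ay":0,"az":0}
    - {"jaw":1,"tx":-0.08,"ty":0.03,"tz":-0.08,"ax":0,"ay":0,"az":0}
    - {"jaw":1,"tx":-0.1,"ty":0.06,"tz":-0.11,"ax":0,"ay":0,"az":-0.14}
    - {"jaw":1,"tx":-0.1,"ty":0.1,"tz":-0.11,"ax":0,"ay":0,"az":-0.28}
    - {"jaw":1,"tx":-0.1,"ty":0.14,"tz":-0.11,"ax":0,"ay":0,"az":-0.42}
    - {"jaw":1,"tx":-0.1,"ty":0.16,"tz":-0.11,"ax":0,"ay":0,"az":-0.56}

```text
time: 5.2
tool_pos: [0.3945, -0.2557, 0.1508]
ee_rot: [3.139, -0.003, 0.505]
wrist_force: [0.3, 0.4, -0.3]
width: 0.094
```

```bash
python3 - <<'E'
from h import *
im,d=snapshot("side");measure("side",im,d)
im,d=snapshot("top");measure("top",im,d);cv2.imwrite("pics/top1.png",im[:,:,::-1])
goto(-.25,0,.15,0)
E
```

```text
top white box [299. 164. 352. 217.] conf 0.78 z 0.0565 rect [582.5 -99.7] [133.3 133.2] 83.65 2347
t [ 1.677e-01  6.000e-02 -1.000e-04] a [ 1.0000e-04 -2.5000e-03 -1.0137e+00] rack [-287.7  174.1] z 0.1496 time 5.4
```

View pics/top1.png

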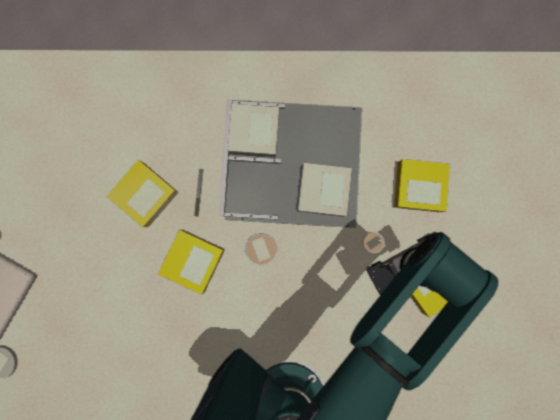

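Top view: box now centred at (326,190), nearly square. It is at rack (-124, -4.5) with 3° of skew left, because only the rear finger touched it. Next is a short two-finger push from behind to square it.

>>> step_arm:
  steps:
    - {"jaw":1,"tx":0.168,"ty":0.06,"tz":0,"ax":0,"ay":0,"az":-1.014}
    - {"jaw":1,"tx":0.168,"ty":0.06,"tz":0,"ax":0,"ay":0,"az":-1.014}
    - {"jaw":1,"tx":0.168,"ty":0.06,"tz":0,"ax":0,"ay":0,"az":-1.014}
    - {"jaw":1,"tx":0.168,"ty":0.06,"tz":0,"ax":0,"ay":0,"az":-1.014}
    - {"jaw":1,"tx":0.168,"ty":0.06,"tz":0,"ax":0,"ay":0,"az":-1.014}
    - {"jaw":1,"tx":0.168,"ty":0.06,"tz":0,"ax":0,"ay":0,"az":-1.014}
    - {"jaw":1,"tx":0.168,"ty":0.06,"tz":0,"ax":0,"ay":0,"az":-1.014}
    - {"jaw":1,"tx":0.168,"ty":0.06,"tz":0,"ax":0,"ay":0,"az":-1.014}

```text
time: 6.2
tool_pos: [0.5711, -0.2231, 0.1497]
ee_rot: [3.141, -0.003, 1.512]
wrist_force: [0.4, -0.0, 0.4]
width: 0.0939
```

```bash
python3 -c "
from h import *
goto(-.235,-.004,.04,0)"
```

```text
t [0.0123 0.0034 0.1098] a [ 0.0011 -0.003   0.001 ] rack [-247.7   -0.5] z 0.1497 time 6.2
```

>>> step_arm:
  steps:
    - {"jaw":1,"tx":0,"ty":0.003,"tz":0.05,"ax":0,"ay":0,"az":0.001}
    - {"jaw":1,"tx":0,"ty":0.003,"tz":0.09,"ax":0,"ay":0,"az":0.001}
    - {"jaw":1,"tx":0,"ty":0.003,"tz":0.11,"ax":0,"ay":-0.003,"az":0.001}
    - {"jaw":1,"tx":0.01,"ty":0.003,"tz":0.11,"ax":0,"ay":-0.003,"az":0.001}
    - {"jaw":1,"tx":0.02,"ty":0.003,"tz":0.11,"ax":0,"ay":-0.003,"az":0.001}
    - {"jaw":1,"tx":0.03,"ty":0.003,"tz":0.11,"ax":0,"ay":-0.003,"az":0.001}
    - {"jaw":1,"tx":0.036,"ty":0.003,"tz":0.11,"ax":0,"ay":-0.003,"az":0.001}

```text
time: 6.9
tool_pos: [0.5779, -0.1859, 0.0424]
ee_rot: [3.136, 0.001, 1.512]
wrist_force: [0.5, 0.7, -0.3]
width: 0.0941
```

```bash
python3 -c "
from h import *
goto(-.18,-.004,.04,0);print(get_obs()['wrist_force'])"
```

```text
t [ 0.0302 -0.0011  0.0024] a [0.0053 0.0011 0.0006] rack [-210.2   -5.1] z 0.0424 time 6.9
[ 0.46827587  0.67382301 -0.28604387]
```

>>> step_arm:
  steps:
    - {"jaw":1,"tx":0.004,"ty":-0.001,"tz":0.002,"ax":0.005,"ay":0.001,"az":0.001}
    - {"jaw":1,"tx":0.008,"ty":-0.001,"tz":0.002,"ax":0.005,"ay":0.001,"az":0.001}
    - {"jaw":1,"tx":0.012,"ty":-0.001,"tz":0.002,"ax":0.005,"ay":0.001,"az":0.001}
    - {"jaw":1,"tx":0.016,"ty":-0.001,"tz":0.002,"ax":0.005,"ay":0.001,"az":0.001}
    - {"jaw":1,"tx":0.02,"ty":-0.001,"tz":0.002,"ax":0.005,"ay":0.001,"az":0.001}
    - {"jaw":1,"tx":0.024,"ty":-0.001,"tz":0.002,"ax":0.005,"ay":0.001,"az":0.001}
    - {"jaw":1,"tx":0.027,"ty":-0.001,"tz":0.002,"ax":0.005,"ay":0.001,"az":0.001}
    - {"jaw":1,"tx":0.03,"ty":-0.001,"tz":0.002,"ax":0.005,"ay":0.001,"az":0.001}

```text
time: 7.7
tool_pos: [0.5787, -0.1562, 0.0407]
ee_rot: [3.141, 0.001, 1.511]
wrist_force: [0.3, -4.0, 3.5]
width: 0.0939
```

```bash
cat >> h.py <<'E'
def boxtop(n="top"):
    im,d=snapshot(n);P=cloud(n,d);m=(P[...,2]>.050)&(P[...,2]<.064)&(im[...,2]>110)
    k,lab,st,c=cv2.connectedComponentsWithStats(m.astype(np.uint8))
    for i in range(1,k):
        if st[i,4]>800:
            Q=P[lab==i];c,s,a=rect(Q);print("white top px",st[i,:4],"rack",np.round(torack(c/1000)*1000,1),"size",s,"yaw",round(a-86.6,2),round(a-90+3.4+90-90,2),"z",np.round(np.median(Q[:,2]),4))
    return im
E
python3 - <<'E'
from h import *
print(get_obs()['wrist_force'],torack(get_obs()['tool_pos']))
im=boxtop();cv2.imwrite("pics/top2.png",cv2.resize(im[80:280,190:470,::-1],None,fx=2.5,fy=2.5))
E
```

```text
[ 0.32679217 -4.00818236  3.48145065] [-0.18042937 -0.00410261]
white top px [228 104  51  50] rack [  83.3 -159.9] size [133.6 133.2] yaw -0.79 -0.79 z 0.0566
```

View pics/top2.png

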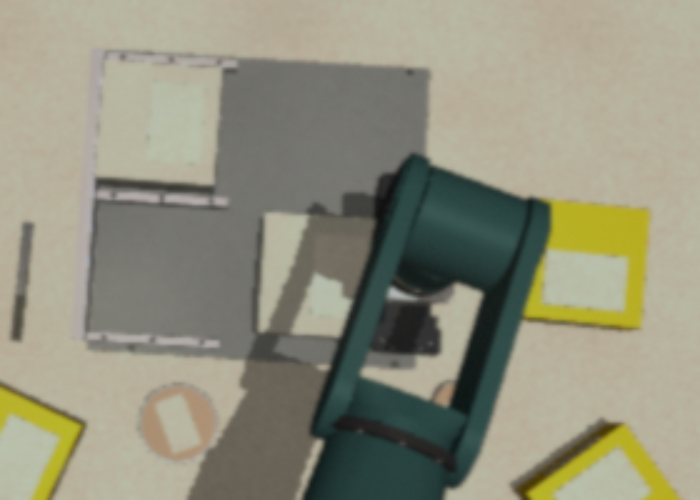

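>>> step_arm:
  steps:
    - {"jaw":1,"tx":-0.03,"ty":0,"tz":0,"ax":0,"ay":0,"az":0}
    - {"jaw":1,"tx":-0.06,"ty":0,"tz":0,"ax":0,"ay":0,"az":0}
    - {"jaw":1,"tx":-0.09,"ty":0,"tz":-0.03,"ax":0,"ay":0,"az":0}
    - {"jaw":1,"tx":-0.1,"ty":0,"tz":-0.07,"ax":0,"ay":0,"az":0}
    - {"jaw":1,"tx":-0.1,"ty":0,"tz":-0.11,"ax":0,"ay":0,"az":0}
    - {"jaw":1,"tx":-0.1,"ty":0,"tz":-0.11,"ax":0,"ay":0,"az":0}

```text
time: 8.35
tool_pos: [0.5754, -0.2558, 0.157]
ee_rot: [3.132, 0.002, 1.511]
wrist_force: [-0.3, -0.1, 0.1]
width: 0.094
```

```bash
python3 - <<'E'
from h import *
print(torack(get_obs()['tool_pos']))
boxtop();boxtop("side")
E
```

```text
[-0.28013734 -0.00675402]
white top px [228 104  51  50] rack [  83.2 -159.6] size [133.3 132.6] yaw -0.65 -0.65 z 0.0566
white top px [293 165  51  49] rack [-104.6   -0.7] size [131.3 133.1] yaw -0.1 -0.1 z 0.0565
white top px [251 163  55  37] rack [-100.7   -1.7] size [131.3 131.3] yaw 0.25 0.25 z 0.0553
white top px [162 192  70  45] rack [  86.2 -160.5] size [135.5 134.1] yaw -1.3 -1.3 z 0.0554
white top px [210 304  47  42] rack [368.4  48.7] size [58.7 90. ] yaw -36.85 -36.85 z 0.0519
```

The rear push squared the box: rack (-104, -1), yaw about 0. I now push it straight in from behind.

```bash
python3 -c "
from h import *
goto(-.215,-.001,.04,0)"
```

```text
t [ 0.0635 -0.0032  0.1108] a [ 0.0007 -0.0016  0.0005] rack [-278.7   -4.1] z 0.1507 time 8.45
```

>>> step_arm:
  steps:
    - {"jaw":1,"tx":0.02,"ty":-0.003,"tz":0.04,"ax":0,"ay":0,"az":0}
    - {"jaw":1,"tx":0.04,"ty":-0.003,"tz":0.08,"ax":0,"ay":0,"az":0}
    - {"jaw":1,"tx":0.055,"ty":-0.003,"tz":0.11,"ax":0.001,"ay":-0.002,"az":0}
    - {"jaw":1,"tx":0.064,"ty":-0.003,"tz":0.11,"ax":0.001,"ay":-0.002,"az":0}
    - {"jaw":1,"tx":0.07,"ty":-0.003,"tz":0.11,"ax":0.001,"ay":-0.002,"az":0}
    - {"jaw":1,"tx":0.076,"ty":-0.003,"tz":0.11,"ax":0.001,"ay":-0.002,"az":0}
    - {"jaw":1,"tx":0.08,"ty":-0.003,"tz":0.11,"ax":0.001,"ay":-0.002,"az":0}
    - {"jaw":1,"tx":0.08,"ty":-0.003,"tz":0.11,"ax":0.001,"ay":-0.002,"az":0}

```text
time: 9.25
tool_pos: [0.5759, -0.1743, 0.0428]
ee_rot: [3.139, 0.001, 1.512]
wrist_force: [-0.3, -0.2, 0.2]
width: 0.094
```

```bash
python3 -c "
from h import *
goto(-.135,-.001,.04,0)"
```

```text
t [ 0.0637 -0.0013  0.0027] a [0.003  0.0013 0.0007] rack [-198.7   -2.4] z 0.0428 time 9.25
```

>>> step_arm:
  steps:
    - {"jaw":1,"tx":0.008,"ty":-0.001,"tz":0.0025,"ax":0.003,"ay":0.001,"az":0.001}
    - {"jaw":1,"tx":0.016,"ty":-0.001,"tz":0.0025,"ax":0.003,"ay":0.001,"az":0.001}
    - {"jaw":1,"tx":0.022,"ty":-0.001,"tz":0.0025,"ax":0.003,"ay":0.001,"az":0.001}
    - {"jaw":1,"tx":0.028,"ty":-0.001,"tz":0.0025,"ax":0.003,"ay":0.001,"az":0.001}
    - {"jaw":1,"tx":0.034,"ty":-0.001,"tz":0.0025,"ax":0.003,"ay":0.001,"az":0.001}
    - {"jaw":1,"tx":0.04,"ty":-0.001,"tz":0.0025,"ax":0.003,"ay":0.001,"az":0.001}
    - {"jaw":1,"tx":0.046,"ty":-0.001,"tz":0.0025,"ax":0.003,"ay":0.001,"az":0.001}
    - {"jaw":1,"tx":0.052,"ty":-0.001,"tz":0.0025,"ax":0.003,"ay":0.001,"az":0.001}

```text
time: 10.05
tool_pos: [0.5782, -0.1222, 0.0405]
ee_rot: [3.141, 0.001, 1.511]
wrist_force: [-1.0, -3.8, 2.7]
width: 0.0941
```

```bash
python3 - <<'E'
from h import *
goto(-.09,-.001,.04,0);boxtop("side")
E
```

```text
t [ 0.0566 -0.0006  0.0005] a [ 0.0006  0.0011 -0.0004] rack [-146.6   -1.6] z 0.0405 time 10.05
white top px [162 192  70  45] rack [  86.1 -160.6] size [135.7 133. ] yaw 0.04 0.04 z 0.0554
white top px [210 304  47  42] rack [368.7  49.4] size [58.9 91.1] yaw -36.91 -36.91 z 0.052
```

```bash
cat >> h.py <<'E'
def edges(n="top",x0=-.2,x1=.15):
    im,d=snapshot(n);P=cloud(n,d);q=(P[...,:2]-O)@E
    m=(P[...,2]>.050)&(P[...,2]<.062)&(d>0)&(abs(q[...,1])<.09)&(q[...,0]>x0)&(q[...,0]<x1)&(im.min(2)>25)
    Q=q[m]*1000;print(n,len(Q),"front x",np.round(np.percentile(Q[:,0],99.5),1),"back",np.round(np.percentile(Q[:,0],.5),1))
    for a in range(int(x0*1000),int(x1*1000),15):
        s=Q[(Q[:,0]>=a)&(Q[:,0]<a+15)]
        if len(s)>30: print(a,"y",np.round(s[:,1].min(),1),np.round(s[:,1].max(),1),len(s))
    return im
E
python3 - <<'E'
from h import *
im=edges();im2=edges("side")
cv2.imwrite("pics/m3.png",np.vstack([cv2.resize(im[80:240,190:390,::-1],(600,300)),cv2.resize(im2[140:280,130:370,::-1],(600,300))]))
E
```

```text
top 1751 front x -5.4 back -110.7
-110 y -67.0 39.1 165
-95 y -65.7 64.6 252
-80 y -67.2 65.5 268
-65 y -66.9 63.9 263
-50 y -65.5 65.0 262
-35 y -67.9 65.3 264
-20 y -66.4 65.6 261
side 1704 front x -0.5 back -145.5
-140 y -65.5 64.6 124
-125 y -67.4 64.8 159
-110 y -69.1 64.7 179
-95 y -66.4 64.7 179
-80 y -68.0 65.2 175
-65 y -68.6 65.4 192
-50 y -68.0 65.9 186
-35 y -65.9 65.5 196
-20 y -67.9 65.0 202
-5 y -63.9 66.3 100
```

View pics/m3.png

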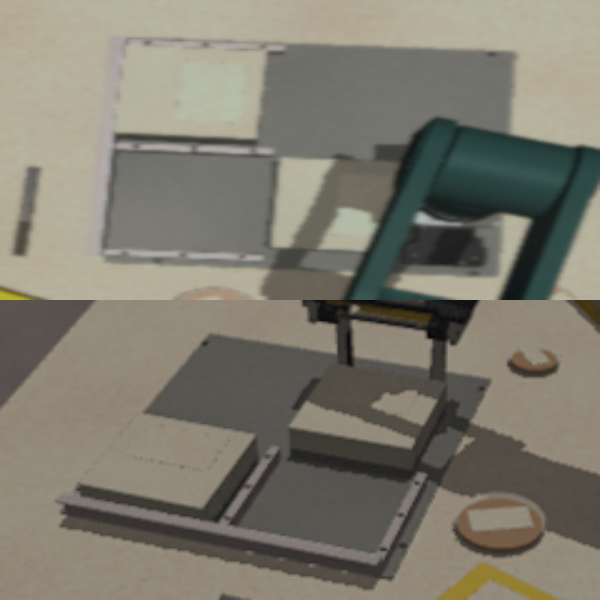

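The box is square at the mouth: centre y is about -0.8, the front face is at x of about -4, and both rails have about 8 mm of clearance. I continue.

>>> step_arm:
  steps:
    - {"jaw":1,"tx":0.006,"ty":-0.0006,"tz":0.0005,"ax":0,"ay":0,"az":0}
    - {"jaw":1,"tx":0.014,"ty":-0.0006,"tz":0.0005,"ax":0,"ay":0,"az":0}
    - {"jaw":1,"tx":0.021,"ty":-0.0006,"tz":0.0005,"ax":0,"ay":0,"az":0}
    - {"jaw":1,"tx":0.028,"ty":-0.0006,"tz":0.0005,"ax":0,"ay":0,"az":0}
    - {"jaw":1,"tx":0.035,"ty":-0.0006,"tz":0.0005,"ax":0,"ay":0,"az":0}
    - {"jaw":1,"tx":0.042,"ty":-0.0006,"tz":0.0005,"ax":0,"ay":0,"az":0}
    - {"jaw":1,"tx":0.049,"ty":-0.0006,"tz":0.0005,"ax":0,"ay":0,"az":0}
    - {"jaw":1,"tx":0.055,"ty":-0.0006,"tz":0.0005,"ax":0,"ay":0,"az":0}

```text
time: 11.0
tool_pos: [0.5806, -0.0656, 0.0396]
ee_rot: [-3.141, -0.001, 1.512]
wrist_force: [0.7, -4.0, 1.9]
width: 0.0941
```

```bash
python3 - <<'E'
from h import *
goto(-.03,-.001,.04,0);edges("side",-.14)
E
```

```text
t [ 0.0599  0.0004 -0.0003] a [-0.0003 -0.0011  0.0006] rack [-89.9  -0.6] z 0.0396 time 11.0
side 1849 front x 55.0 back -83.5
-80 y -66.2 65.8 170
-65 y -66.4 65.6 174
-50 y -67.0 65.4 196
-35 y -66.5 66.1 192
-20 y -66.5 66.5 214
-5 y -66.7 64.8 190
10 y -66.6 66.4 220
25 y -67.4 65.4 205
40 y -66.3 65.4 255
```

Still straight. Next call.

>>> step_arm:
  steps:
    - {"jaw":1,"tx":0.006,"ty":0,"tz":0,"ax":0,"ay":0,"az":0}
    - {"jaw":1,"tx":0.014,"ty":0,"tz":0,"ax":0,"ay":0,"az":0}
    - {"jaw":1,"tx":0.022,"ty":0,"tz":0,"ax":0,"ay":0,"az":0}
    - {"jaw":1,"tx":0.03,"ty":0,"tz":0,"ax":0,"ay":0,"az":0}
    - {"jaw":1,"tx":0.038,"ty":0,"tz":0,"ax":0,"ay":0,"az":0}
    - {"jaw":1,"tx":0.046,"ty":0,"tz":0,"ax":0,"ay":0,"az":0}
    - {"jaw":1,"tx":0.054,"ty":0,"tz":0,"ax":0,"ay":0,"az":0.001}
    - {"jaw":1,"tx":0.062,"ty":0,"tz":0,"ax":0,"ay":0,"az":0.001}

```text
time: 11.85
tool_pos: [0.584, -0.0016, 0.0394]
ee_rot: [-3.141, -0.003, 1.512]
wrist_force: [-0.7, -2.2, -0.1]
width: 0.0938
```

```bash
python3 - <<'E'
from h import *
goto(.008,-.001,.04,0);edges("side",-.08)
E
```

```text
t [ 0.0339  0.0008 -0.0005] a [-0.001  -0.0029  0.0003] rack [-25.9  -0.2] z 0.0394 time 11.85
side 2063 front x 118.8 back -21.2
-20 y -66.7 64.8 151
-5 y -68.1 66.1 204
10 y -65.6 66.6 212
25 y -67.2 66.6 212
40 y -67.6 65.9 224
55 y -66.2 66.0 234
70 y -67.6 65.9 230
85 y -66.3 66.9 238
100 y -65.8 66.0 250
115 y -65.2 64.7 95
```

>>> step_arm:
  steps:
    - {"jaw":1,"tx":0.005,"ty":0.0005,"tz":-0.0005,"ax":-0.001,"ay":-0.003,"az":0}
    - {"jaw":1,"tx":0.01,"ty":0.0005,"tz":-0.0005,"ax":-0.001,"ay":-0.003,"az":0}
    - {"jaw":1,"tx":0.015,"ty":0.0005,"tz":-0.0005,"ax":-0.001,"ay":-0.003,"az":0}
    - {"jaw":1,"tx":0.02,"ty":0.0005,"tz":-0.0005,"ax":-0.001,"ay":-0.003,"az":0}
    - {"jaw":1,"tx":0.024,"ty":0.0005,"tz":-0.0005,"ax":-0.001,"ay":-0.003,"az":0}
    - {"jaw":1,"tx":0.027,"ty":0.0005,"tz":-0.0005,"ax":-0.001,"ay":-0.003,"az":0}
    - {"jaw":1,"tx":0.029,"ty":0.0005,"tz":-0.0005,"ax":-0.001,"ay":-0.003,"az":0}

```text
time: 12.6
tool_pos: [0.5862, 0.029, 0.04]
ee_rot: [-3.142, -0.001, 1.513]
wrist_force: [-0.2, -1.6, -1.0]
width: 0.0939
```

>>> step_arm:
  steps:
    - {"jaw":1,"tx":0.001,"ty":0,"tz":0,"ax":0,"ay":0,"az":0}
    - {"jaw":1,"tx":0.002,"ty":0,"tz":0,"ax":0,"ay":0,"az":0}
    - {"jaw":1,"tx":0.003,"ty":0,"tz":0,"ax":0,"ay":0,"az":0}

```text
time: 12.9
tool_pos: [0.5864, 0.0319, 0.04]
ee_rot: [-3.141, -0.001, 1.513]
wrist_force: [-0.5, -1.2, -1.1]
width: 0.094
```

>>> step_arm:
  steps:
    - {"jaw":1,"tx":0.001,"ty":0,"tz":0,"ax":0,"ay":0,"az":0}
    - {"jaw":1,"tx":0.002,"ty":0,"tz":0,"ax":0,"ay":0,"az":0}

```text
time: 13.1
tool_pos: [0.5865, 0.0339, 0.04]
ee_rot: [-3.142, -0.001, 1.512]
wrist_force: [-0.2, -1.3, -0.8]
width: 0.0942
```

```bash
python3 - <<'E'
from h import *
goto(.01,-.001,.04,0);edges("side",-.02,.17)
E
```

```text
t [ 0.0003  0.0004 -0.    ] a [-0.0001 -0.0014  0.0008] rack [ 9.7 -0.6] z 0.04 time 13.1
side 2185 front x 154.5 back 15.9
10 y -63.4 64.0 88
25 y -66.4 65.7 199
40 y -65.5 66.5 226
55 y -67.7 65.8 231
70 y -66.7 66.0 225
85 y -66.8 65.8 242
100 y -68.1 66.0 236
115 y -67.8 66.0 260
130 y -66.7 66.9 245
145 y -65.9 65.7 226
```

>>> step_arm:
  steps:
    - {"jaw":1,"tx":0.001,"ty":0,"tz":0,"ax":0,"ay":0,"az":0}
    - {"jaw":1,"tx":0.002,"ty":0,"tz":0,"ax":0,"ay":0,"az":0}

```text
time: 13.35
tool_pos: [0.5867, 0.0344, 0.0401]
ee_rot: [3.141, 0.002, 1.513]
wrist_force: [-0.5, -7.4, 0.8]
width: 0.0937
```

The force jumped while the tool stalled, so the box has met the stop. I press lightly once more, then retreat.

>>> step_arm:
  steps:
    - {"jaw":1,"tx":0.002,"ty":0,"tz":0,"ax":0,"ay":0,"az":0}
    - {"jaw":1,"tx":0.003,"ty":0,"tz":0,"ax":0,"ay":0,"az":0}

```text
time: 13.55
tool_pos: [0.5867, 0.0344, 0.0402]
ee_rot: [3.142, 0.008, 1.513]
wrist_force: [-0.4, -10.0, 0.6]
width: 0.0944
```

>>> step_arm:
  steps:
    - {"jaw":1,"tx":-0.005,"ty":0,"tz":0,"ax":0,"ay":0,"az":0}
    - {"jaw":1,"tx":-0.03,"ty":0,"tz":0,"ax":0,"ay":0,"az":0}
    - {"jaw":1,"tx":-0.06,"ty":0,"tz":0,"ax":0,"ay":0,"az":0}
    - {"jaw":1,"tx":-0.1,"ty":0,"tz":-0.03,"ax":0,"ay":0,"az":0}
    - {"jaw":1,"tx":-0.14,"ty":0,"tz":-0.06,"ax":0,"ay":0,"az":0}
    - {"jaw":1,"tx":-0.18,"ty":0,"tz":-0.1,"ax":0,"ay":0,"az":0}
    - {"jaw":1,"tx":-0.2,"ty":0,"tz":-0.14,"ax":0,"ay":0,"az":0}
    - {"jaw":1,"tx":-0.2,"ty":0,"tz":-0.14,"ax":0,"ay":0,"az":0}

```text
time: 14.35
tool_pos: [0.5785, -0.1681, 0.1904]
ee_rot: [3.127, 0.012, 1.509]
wrist_force: [1.0, 0.1, 1.4]
width: 0.094
```

```bash
python3 - <<'E'
from h import *
im=boxtop();im2=boxtop("side")
cv2.imwrite("pics/end.png",np.vstack([cv2.resize(im[80:280,90:470,::-1],(600,300)),cv2.resize(im2[100:380,130:440,::-1],(600,300))]))
E
```

```text
white top px [228 104  51  50] rack [  83.1 -159.8] size [133.1 133.2] yaw -0.36 -0.36 z 0.0565
white top px [224 161  51  51] rack [84.  -0.4] size [133.5 133.4] yaw 0.11 0.11 z 0.0566
white top px [162 192  69  44] rack [  84.9 -161.2] size [139.1 133.2] yaw -0.19 -0.19 z 0.0555
white top px [222 206  69  45] rack [88.9 -2.1] size [132.7 132.2] yaw -0.14 -0.14 z 0.0554
white top px [210 304  47  42] rack [368.   49.2] size [58.  90.8] yaw -36.78 -36.78 z 0.052
```

View pics/end.png

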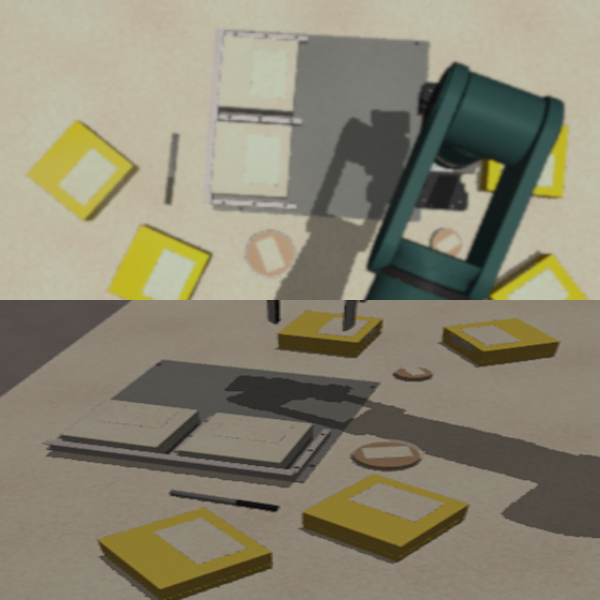

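The box is home at rack (84, -0.4), yaw 0.1°, alongside the stored box. The dishes, marker and yellow boxes look unmoved, and the hand is clear.

```bash
python3 -c "
from h import *
print(close_job(), get_obs()['time'])"
```

```text
the job is handed in; nothing more can be done
the job is handed in; nothing more can be done
```

The specimen box is pushed home in the empty lane and rests against the back stop. I squared it with a push on its +y side and a two-finger push from behind. I then pushed it straight in with the open fingers, keeping the fingertips at about z = 32 mm, above the rail tops at 26 mm.

- **Final position:** the top camera puts the box at rack (84.0, -0.4) mm with 0.1° of yaw, against a target x of 83.5 mm. It sits flat, its lid top at the same height as before the pushes.
- **Stop contact:** the push force rose to about 10 N while the tool stalled, so the box was touching the stop before I backed off.
- **Rails:** at every check in the lane the box sides were at about y ±67 mm, against rails at ±75 mm, so nothing came near them.
- **Other objects:** the stored box measures the same as before, within 0.5 mm. The marker, dishes and yellow boxes look unmoved in the final picture, though I did not measure them.
- **Disagreements:** the side camera put the box at x = 88.9 mm, about 5 mm more than the top camera. It also read the stored box 1.5 to 3 mm too far, so I trusted the top camera and the stop contact. The first side push overshot, leaving the box 4.5 mm to the other side with 3° of skew, and the rear push fixed that.

The last move ended at about 14.4 s of the 67 s allowed.

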